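# Tighten a compression nut one flat past finger-tight

## Task

Close the compression nut on the pressure test block: run it clockwise with the fingers until it comes up snug, finger-tight and no further, then take the open-ended wrench that fits it and tighten it one more flat (a sixth of a turn), without levering hard on the fitting. Then lay the wrench back in its tray just as it lay and leave everything else alone.

Things in the scene. Friction and masses are not known exactly. Their poses are not given: they have to be found in the camera images.
- block: Aluminium pressure test block, fixed, 90 (x) x 160 (y) x 30 mm high. Origin on the table under the nut's axis, z up; it reaches 45 mm to +y and 115 mm to -y. A brass stem (18 mm dia.) rises to 48 mm above the table and carries the nut; a tube stub (12 mm dia.) stands through the nut up to 88 mm. At y = -90 mm a dial gauge, 52 mm dia., top at 69 mm. The low hex plug is not part of the job.
- nut: Brass hex nut, 24 mm across flats, 18 mm high (flats full for the lower 13 mm, bevelled 4 mm inwards above). Origin on its axis at its underside, 48 mm above the table, z up, x towards a corner (flats face at 30, 90, 150 degrees to x). Clockwise from above tightens. Stays where it is left and does not rise or sink.
- nut_mid (a point): Centre of the nut, 57 mm above the table. The nut runs lightly (0.02 N m) for an unknown 0.4 to 1.1 rad until it comes up snug; then it stiffens springily (5 N m per rad, so 0.3 N m after 0.06 rad) and from there on turns only against about 0.3 N m, the same however far it is tightened. Finger-tight is a twist of 0.12 N m or more held for a moment.
- ferrule (a joint): How far (rad) the nut has been forced tight past the springy snug point: 0 while it runs and comes up snug, then growing as the nut is turned on (one flat = 1.05 rad). It does not spring back.
- windup (a joint): Springy give (rad) of the fitting under twist: 0 when the nut runs free or is let go, about 0.06 while it is being forced tighter (twist in N m = 5 x this).
- tray: Tool tray of the larger wrench, fixed: grey base 80 (x) x 250 (y) x 6 mm, two dark foam bars across it (at y = +85 and -80 mm, 45 mm wide, tops 28 mm above the table). Origin under its centre. The wrench lies on the bars along y, jaw to the tray's -y; between the bars are 120 mm of free space under the handle. A like tray beside it holds the smaller wrench.
- wrench: The larger steel open-ended wrench, 210 mm long, 9 mm thick, 0.2 kg: handle 18 mm wide, straight from x = -105 to +50 mm, head 49.5 mm wide, jaw 25.5 mm wide and 37 mm deep. Origin at mid-length on its underside; x along it to the jaw end, z up. It fits the nut with a corner of the nut pointing along x, with about 7 degrees of play either way.
- wrench_jaw (a point): Where the nut's axis belongs in the jaw: 85.5 mm from the wrench's origin along x, at half its thickness; the nut has about 3 mm of room to the throat.
- wrench_handle (a point): Place to hold the wrench: 15 mm behind the wrench's origin (-x) at half thickness, over the space between the foam bars.
- small_wrench: Smaller steel open-ended wrench, 190 mm long, jaw 17 mm: does not fit. Origin at mid-length on its underside, x to the jaw. Leave alone.
- tester: White hand-held instrument, 190 x 75 x 30 mm. Leave alone.
- gauge_block: Steel block 60 x 35 x 25 mm. Leave alone.
- disc: White plastic disc, 64 mm dia., 10 mm thick. Leave alone.
- spare_ring: Brass ring, 28 mm dia., 12 mm high. Leave alone.
- screwdriver: Screwdriver with black handle, 190 mm long. Leave alone.
- oiler: Grey plastic bottle, 44 mm dia., 90 mm high. Leave alone.
Not all that is in view belongs to the job. Leave any purple look-alike of the wrench alone. There is more than one size of the block; the job needs the larger.

How it is judged:
On the way, in this order (a step that is already met when the one before it is completed fails the run):
1. the nut is twisted finger-tight by the fingers (they hold it against 0.12 N m or more: windup above 0.024 rad) and not past 0.25 rad (value of joint windup above 0.024 rad and value of joint ferrule below 0.25 rad and contact force between the fingers and nut above 1 N), for 0.1 s.
2. with the wrench on it, the nut has been turned one flat past finger-tight (0.85 rad or more) (value of joint ferrule above 0.85 rad and horizontal distance between wrench_jaw and nut below 0.008 m), for 0.1 s.
At the end, for the whole second after the job is handed in: The nut stands 0.85 to 1.40 rad (about one flat) past finger-tight, and the larger wrench lies flat and still across the tray's foam bars within 30 mm and 0.25 rad of where it lay (value of joint ferrule between 0.85 and 1.4 rad and distance of wrench from where it was at the start of the episode below 0.03 m and angle between wrench's own z axis and vertical below 0.1 rad and linear speed of wrench below 0.02 m/s and angle between the x axis of wrench and the y axis of tray, either way round below 0.25 rad); the robot touches nothing.
It fails at once if the nut is turned more than 0.25 rad past finger-tight while the fingers hold it (that is the wrench's job) (value of joint ferrule above 0.25 rad and contact force between the fingers and nut above 0.5 N).
It fails at once if the nut is overtightened (more than 1.40 rad past finger-tight) (value of joint ferrule above 1.4 rad).
It fails at once if the small wrench or another bystander is moved more than 25 mm (distance of any of small_wrench, tester, gauge_block, disc, spare_ring, screwdriver, oiler from where it was at the start of the episode above 0.025 m).
It fails at once if the wrench bears on the fitting (nut, stub, stem and block together) with over 60 N (contact force between wrench and block above 60 N).
It also fails if it takes over 72 s, if anything falls off the work surface, if the arm or the gripper's body presses on something with over 40 N, if the wrist force passes 120 N, or if a joint passes its speed limit or range.

## Robot

A 6-joint arm with a two-finger parallel gripper is mounted at the origin on the work surface. World frame = base frame: x ahead of the robot, y to its left, z up, the work surface at z = 0. Lengths are in m, angles in rad, forces in N, time in s.
With the tool pointing down it reaches from about 0.35 to 0.775 m from the base axis. Payload 7.3 kg.
Tool frame: the origin (TCP) lies between the finger pads; the fingertips stand 8 mm ahead of it and the grasp point (between the pads) lies 11 mm behind it (robot.nose_length is the distance from the TCP to the fingertips, in m); z points along the fingers, y is the line along which they close (so a half turn about z gives the same grasp; the last joint's range is limited). The gripper opens to 92 mm and grips with 3 to 60 N. Pads are 19 mm wide; open, the fingers measure 130 mm over their backs; the gripper's body (75 mm by 190 mm) begins 47 mm behind the grasp point.
Start: joints at [-1.247, 0.342, 1.524, -0, 1.275, -0.146], TCP at [0.238, -0.468, 0.197] pointing down, gripper open.
Joint ranges: [-2.53, 2.53], [-0.77, 2.02], [0.04, 2.7], [-1, 4.14], [0.28, 2.66], [-3.11, 3.11]. Speed limits (rad/s): [2.57, 2.57, 3.14, 3.14, 3.14, 3.14].

## Interface

Orientations are given as [roll, pitch, yaw] about the fixed x, y, z axes, in that order (R = Rz(yaw) Ry(pitch) Rx(roll)).
In Python, from cell import robot gives the robot as it stands. The module is installed in compiled form; this text tells all that it offers.
- The arm moves only by the shell command python3 -m jog 'ROWS' [FORCE]. ROWS is JSON, a list that holds one entry, the list of rows, each a list of 5 numbers: the gripper's target within -1 to 1 (fully open at 1, half-way at 0, shut at -1), then the shift along the tool's x, y, z in m, then the turn about the tool's z in rad. A call has 1 to 5 rows; each row is the pose to reach, as a shift and turn from the pose commanded when the call began, along the tool's axes at that moment; what a row does not reach only later rows make up. A row lasts 1/12 s, in which the tool goes at most 41.7 mm and 7.16 degrees, less where a joint would pass 70% of its speed; a pose out of reach is approached as far as the arm can. A call with a gripper value outside its range is refused whole. The fingers move at their own pace and stop on an object; FORCE is the grip in N (left out, the last holds). Time passes only in rows, so rows that repeat a pose let the fingers close. It gives the time, the measured TCP pose, the force, the opening and the grip force at its end, in the units of the state.
- robot.observe(): the state, without advancing time (a new reading comes with each control period).
- robot.read_camera(name): name is "scene" or "top" or "wrist"; returns the picture (480x640x3 uint8, red, green, blue); there is no depth.
- robot.camera_model(name): a dict with "camera_matrix" (3x3 intrinsics, pixels), "dist_coeffs" ([k1, k2, p1, p2, k3] as OpenCV has them; the pictures are not rectified), "position" and "attitude" of the camera in the world; the wrist camera has in their place "mount" (4x4, takes a point from camera to tool coordinates, whose origin is the TCP and whose axes are the flange's). Camera axes: x right, y down, z forward; pixel columns grow to the right and rows downward; lengths in m; the calibration is good to about 2 mm. A picture is of the moment at which its call begins: read the wrist's pose just before it. camera_model takes no time and is no camera call.
- robot.hand_in(): hands the job in; it is judged then, once.
The state is a dict: "time": time; "qpos": joint angles; "qvel": joint speeds; "joint_efforts": joint torques, N m; "tool_pos": TCP position; "tool_rot": TCP orientation; "contact_force": force on the tool from outside, world axes, zero at the start; "torque": the same for the moment, N m; "opening": finger opening in m; "grip_force": force on a finger pad.
Only numpy, scipy, OpenCV 4.12 (cv2) and the standard library are available. Lean on these libraries where they do the work, as an engineer would, in place of code of your own. Each camera call takes 0.05 s, during which the arm holds its last target. There are 200 camera calls.

## Working session

There is one attempt and no reset: what is moved stays moved. The work goes in short steps, Python scripts to look and compute and a shell command to move; the robot and the scene stay as the last step left them, time stands still between calls to the robot, and variables do not carry over. Pictures are saved under pics/ and viewed, at most 11 in all, crops included, and the job is handed in when it is done.

```bash
mkdir -p pics; cat > h.py <<'E'
import numpy as np,cv2
from cell import robot
from scipy.spatial.transform import Rotation as R
def cam(n,st=None):
    m=robot.camera_model(n);K=np.array(m["camera_matrix"]);d=np.array(m["dist_coeffs"],float)
    if "mount" in m:
        st=st or robot.observe();T=np.eye(4);T[:3,:3]=rot(st["tool_rot"]);T[:3,3]=st["tool_pos"]
        T=T@np.array(m["mount"]);return K,d,T[:3,:3],T[:3,3]
    a=np.array(m["attitude"]);return K,d,(a if a.shape==(3,3) else rot(a)),np.array(m["position"])
def rot(a): return R.from_euler("xyz",a).as_matrix()
def plane(c,uv,z):
    K,d,A,p=c;u=cv2.undistortPoints(np.array(uv,float).reshape(-1,1,2),K,d).reshape(-1,2)
    r=np.c_[u,np.ones(len(u))]@A.T;return p+r*((z-p[2])/r[:,2])[:,None]
def proj(c,P):
    K,d,A,p=c;return cv2.projectPoints((np.array(P,float).reshape(-1,3)-p)@A,np.zeros(3),np.zeros(3),K,d)[0].reshape(-1,2)
def shot(n,f):
    im=robot.read_camera(n);cv2.imwrite("pics/"+f,cv2.cvtColor(im,cv2.COLOR_RGB2BGR));return im
E
python3 - <<'E'
from h import *
print(robot.observe())
for n in("scene","top","wrist"):print(n,robot.camera_model(n))
shot("top","top0.png");shot("scene","scene0.png")
E
```

```text
{'time': 0.0, 'qpos': array([-1.24699434e+00,  3.42723063e-01,  1.52499522e+00, -7.56506067e-06,
        1.27537168e+00, -1.45995884e-01]), 'qvel': array([ 6.73254341e-05,  1.96305259e-04,  9.76676754e-04, -9.48781528e-04,
        1.23603326e-03,  7.60054385e-04]), 'joint_efforts': array([ 4.54001420e-04, -4.31236982e+01, -2.44220191e+01,  7.16251647e-02,
        5.60610322e-02, -1.18129392e-04]), 'tool_pos': array([ 0.23755062, -0.46769566,  0.19585242]), 'tool_rot': array([-3.14011022e+00, -2.10667724e-04,  4.69799919e-01]), 'contact_force': array([-0.11399385,  0.02074427, -1.58096946]), 'torque': array([ 0.02848455, -0.03277979,  0.05001534]), 'grip_force': 0.0, 'opening': 0.09162399018710961}
scene {'camera_matrix': array([[470.75861104,   0.        , 318.69240183],
       [  0.        , 470.75861104, 237.36506056],
       [  0.        ,   0.        ,   1.        ]]), 'dist_coeffs': array([-0.12800474,  0.        ,  0.        ,  0.        ,  0.        ]), 'position': array([1.13636731, 0.42139749, 0.767542  ]), 'attitude': array([-2.33786943e+00,  1.32656099e-03,  2.13216249e+00
[... 295 characters left out ...]
 0.01951421, 1.07504762]), 'attitude': array([-3.01460766,  0.01342088, -1.58864341])}
wrist {'camera_matrix': array([[338.64690477,   0.        , 319.07096962],
       [  0.        , 338.64690477, 243.75134179],
       [  0.        ,   0.        ,   1.        ]]), 'dist_coeffs': array([0.00329425, 0.        , 0.        , 0.        , 0.        ]), 'mount': array([[-3.15912370e-04, -9.61200098e-01, -2.75851901e-01,
         7.52217715e-02],
       [ 9.99999872e-01, -1.94643144e-04, -4.66994497e-04,
        -5.35665625e-04],
       [ 3.95182475e-04, -2.75852014e-01,  9.61200037e-01,
        -1.89293406e-01],
       [ 0.00000000e+00,  0.00000000e+00,  0.00000000e+00,
         1.00000000e+00]])}
```

View pics/top0.png

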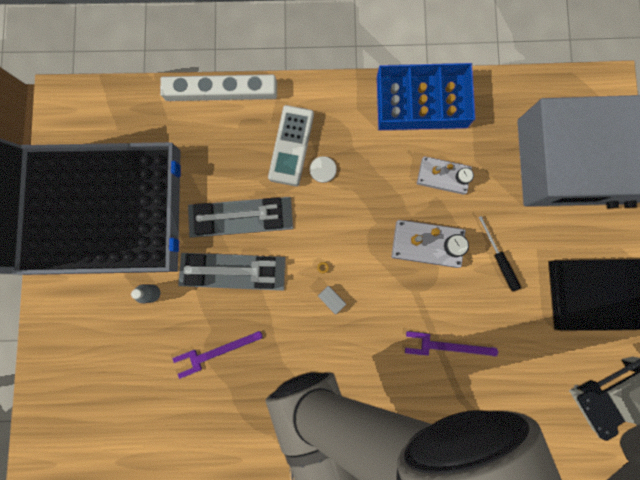

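The top view shows these candidates:
- **Wrench:** grey ones at (232,215) and (232,271), purple ones at (220,355) and (450,345). The lower grey one (232,271) looks larger.
- **Block:** (430,243), large, and (445,175), small. I choose the large one.

I'll check both choices in a crop.

```bash
python3 - <<'E'
from h import *
a=cv2.imread("pics/top0.png")
x=cv2.resize(a[205:285,385:475],None,fx=6,fy=6,interpolation=cv2.INTER_CUBIC)[:,:400] if 0 else cv2.resize(a[150:270,385:475],(420,560),interpolation=cv2.INTER_CUBIC)
y=cv2.resize(a[190:295,175:300],(380,319),interpolation=cv2.INTER_CUBIC)
o=np.zeros((560,800,3),np.uint8);o[:,:420]=x;o[:319,420:]=y
cv2.imwrite("pics/crop.png",o)
E
```

```text
(no output)
```

View pics/crop.png

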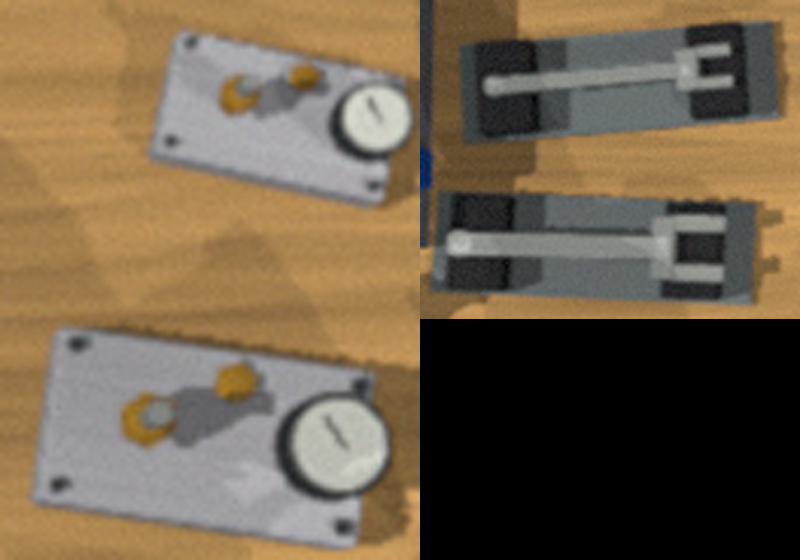

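View pics/scene0.png

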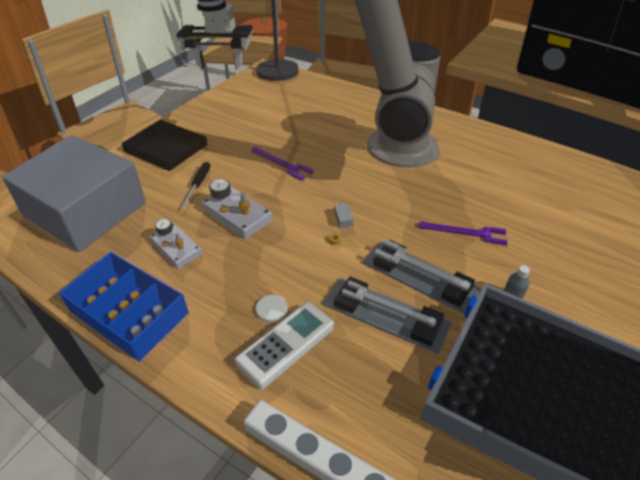

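The larger wrench lies in the lower tray, its tail at about (188,270) and its jaw end at about (275,272). The nut with its stub is at about (417,240) on the larger block. Next I'll measure both.

```bash
python3 - <<'E'
from h import *
c=cam("top");a=cv2.imread("pics/top0.png");hsv=cv2.cvtColor(a,cv2.COLOR_BGR2HSV)
t=plane(c,[[188,270],[275,266.5],[275,280]],.037);print("wr",t)
# block outline corners from crop (crop->px)
q=np.array([[60,328],[375,372],[352,548],[33,500]])*[90/420,120/560]+[385,150]
print("blk",plane(c,q,.03))
s=hsv[225:260,395:445];m=((s[...,0]>8)&(s[...,0]<25)&(s[...,1]>190)&(s[...,2]>70)).astype(np.uint8)
n,l,st,ce=cv2.connectedComponentsWithStats(m);print(st,ce+[395,225])
print("nut",plane(c,[[416.7,239.6]],.062),"stub",plane(c,[[418.9,238.5]],.088))
E
```

```text
wr [[0.45096863 0.34492334 0.037     ]
 [0.45515085 0.14376631 0.037     ]
 [0.42412242 0.1438818  0.037     ]]
blk [[ 0.55856582 -0.14491822  0.03      ]
 [ 0.53315341 -0.30089007  0.03      ]
 [ 0.44560256 -0.28448786  0.03      ]
 [ 0.47220464 -0.1281314   0.03      ]]
[[   0    0   50   35 1725]
 [  38    5    4    5    9]
 [  40    4    3    2    4]
 [  17   12    6    7   12]] [[419.42782609 242.08637681]
 [433.88888889 232.33333333]
 [436.         229.5       ]
 [413.58333333 241.        ]]
nut [[ 0.50874605 -0.180632    0.062     ]] stub [[ 0.50835427 -0.18042951  0.088     ]]
```

```bash
python3 -m jog '[[[0,0.04,-0.014,0,0],[0,0.08,-0.028,0,0],[0,0.116,-0.042,0,0],[0,0.154,-0.056,0,0],[0,0.19,-0.068,0,0]]]' 20; python3 -m jog '[[[0,0.036,-0.013,0,0],[0,0.073,-0.026,0,0],[0,0.11,-0.039,0,0],[0,0.146,-0.052,0.01,0],[0,0.1816,-0.0652,0.046,0]]]'; python3 -m jog '[[[0,0,0,0,0],[0,0,0,0,0]]]'
python3 - <<'E'
from h import *
s=robot.observe();print(s);c=cam("wrist",s);shot("wrist","w1.png")
print(proj(c,[[.5085,-.1805,.066],[.5085,-.1805,.088]]))
E
```

```text
time: 0.52
tool_pos: [0.3771, -0.3195, 0.1963]
tool_rot: [-3.141, 0.0, 0.469]
contact_force: [0.6, -1.2, -0.6]
opening: 0.0632
grip_force: 0.0
time: 0.93
tool_pos: [0.5073, -0.1857, 0.1607]
tool_rot: [3.135, -0.005, 0.471]
contact_force: [0.7, -0.2, -0.0]
opening: 0.0458
grip_force: 0.0
time: 1.1
tool_pos: [0.5031, -0.1849, 0.1559]
tool_rot: [-3.138, 0.003, 0.473]
contact_force: [-0.4, -0.2, -0.8]
opening: 0.0461
grip_force: 0.0
{'time': 1.1, 'qpos': array([-4.95086016e-01,  4.00286798e-01,  1.55317765e+00, -2.42293097e-04,
        1.19247691e+00,  6.02676511e-01]), 'qvel': array([-0.05260348, -0.03892345, -0.02945876, -0.01057177,  0.0125715 ,
       -0.01213453]), 'joint_efforts': array([  1.59842625, -43.80224705, -22.78865218,   0.29246603,
        -0.15333468,   0.16245632]), 'tool_pos': array([ 0.50308371, -0.18489832,  0.15592861]), 'tool_rot': array([-3.13813749e+00,  2.65023043e-03,  4.73128361e-01]), 'contact_force': array([-0.42660701, -0.19571538, -0.75692973]), 'torque': array([-0.0126675 ,  0.05962834,  0.01724528]), 'grip_force': 0.0, 'opening': 0.0460623523351636}
[[318.51736787 230.18114653]
 [318.36561574 236.89946929]]
```

View pics/w1.png

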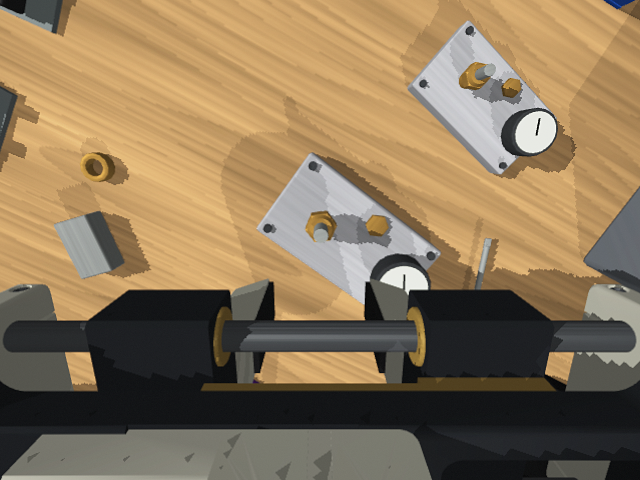

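The wrist view shows the nut at about (321,226) with the stub top at (319,234), and the low plug at (377,226). Next I'll measure the hex.

```bash
python3 - <<'E'
from h import *
s=robot.observe();c=cam("wrist",s);im=robot.read_camera("wrist");a=cv2.cvtColor(im,cv2.COLOR_RGB2BGR)
h=cv2.cvtColor(a,cv2.COLOR_BGR2HSV)[200:250,295:350]
m=((h[...,0]>8)&(h[...,0]<30)&(h[...,1]>110)).astype(np.uint8)*255
cs=max(cv2.findContours(m,0,2)[0],key=cv2.contourArea)
hull=cv2.convexHull(cs)[:,0]+[295,200];print(cv2.contourArea(cs))
P=plane(c,hull,.057);print("ctr",P.mean(0),cv2.minEnclosingCircle(P[:,:2].astype(np.float32)))
print("stub",plane(c,[[319,234]],.088))
o=cv2.resize(a[200:250,295:350],(660,600),interpolation=cv2.INTER_NEAREST);cv2.imwrite("pics/w1c.png",o)
print(hull.tolist())
E
```

```text
386.0
ctr [ 0.51066972 -0.18129656  0.057     ] ((0.5101303458213806, -0.18128889799118042), 0.014311041682958603)
stub [[ 0.51079654 -0.1815826   0.088     ]]
[[325, 211], [329, 216], [332, 220], [334, 224], [334, 225], [331, 232], [328, 238], [326, 239], [313, 240], [312, 240], [305, 231], [304, 229], [304, 225], [306, 220], [309, 213], [310, 212], [316, 211]]
```

View pics/w1c.png

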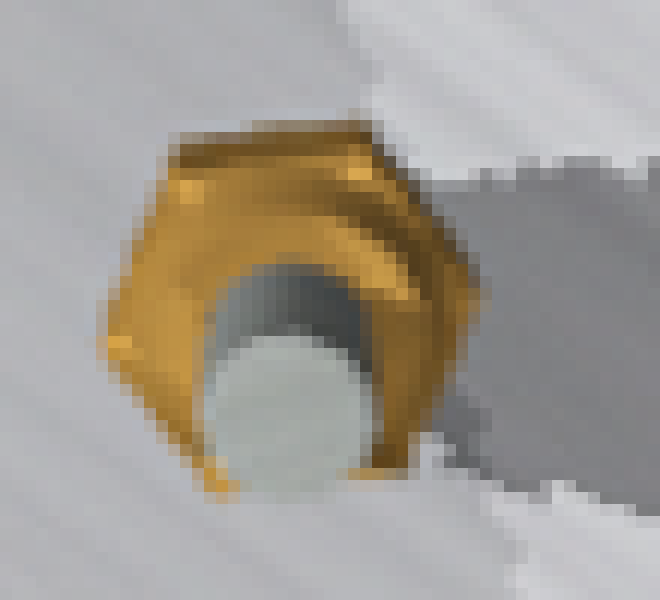

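```bash
python3 -m jog '[[[0,0,0,0,0.1],[0,0,0,0,0.2],[0,0,0,0,0.3],[0,0,0,0,0.39],[0,0,0,0,0.39]]]'; python3 -m jog '[[[0,0,0,0,0],[0,0,0,0,0],[0,0,0,0,0]]]'
python3 - <<'E'
from h import *
s=robot.observe();A=rot(s["tool_rot"]);print(s["tool_pos"],s["tool_rot"],(np.array([.5107,-.1815,.047])-s["tool_pos"])@A)
E
```

```text
time: 1.62
tool_pos: [0.5032, -0.1885, 0.1591]
tool_rot: [3.14, -0.002, 0.074]
contact_force: [0.2, -0.7, -0.4]
opening: 0.0459
grip_force: 0.0
time: 1.87
tool_pos: [0.5034, -0.1873, 0.1582]
tool_rot: [3.141, -0.001, 0.081]
contact_force: [-0.3, -0.8, 0.2]
opening: 0.0462
grip_force: 0.0
[ 0.50338063 -0.18733207  0.1582201 ] [ 3.14112229e+00 -5.21354321e-04  8.09050589e-02] [ 0.00770877 -0.00527378  0.11122167]
```

```bash
python3 -m jog '[[[0,0.0077,-0.0053,0,0],[0,0.0077,-0.0053,0.035,0],[0,0.0077,-0.0053,0.07,0],[0,0.0077,-0.0053,0.07,0],[0,0.0077,-0.0053,0.07,0]]]'; python3 -m jog '[[[0,0,0,0.02,0],[0,0,0,0.041,0],[0,0,0,0.041,0],[0,0,0,0.041,0]]]'; python3 -m jog '[[[-0.5,0,0,0,0],[-0.5,0,0,0,0],[-0.5,0,0,0,0],[-0.5,0,0,0,0]]]' 20
python3 -c "
from h import *
s=robot.observe();print(s['tool_pos'],s['tool_rot'],s['torque'],s['qpos'])"
```

```text
time: 2.28
tool_pos: [0.5101, -0.1801, 0.0869]
tool_rot: [-3.139, 0.003, 0.081]
contact_force: [-0.9, 0.7, 0.2]
opening: 0.0457
grip_force: 0.0
time: 2.62
tool_pos: [0.5115, -0.1811, 0.0482]
tool_rot: [3.141, -0.001, 0.08]
contact_force: [-0.3, 0.2, 0.1]
opening: 0.0456
grip_force: 0.0
time: 2.95
tool_pos: [0.5113, -0.1812, 0.0479]
tool_rot: [3.141, -0.001, 0.08]
contact_force: [0.6, -0.5, -0.7]
opening: 0.0252
grip_force: 0.0
[ 0.51129641 -0.18119462  0.04790001] [ 3.14059348e+00 -1.48936940e-03  7.98188154e-02] [-0.004691    0.08554633  0.02718104] [-4.81851376e-01  5.34890469e-01  1.66950321e+00 -6.51435451e-05
  9.35406261e-01  1.00916549e+00]
```

```bash
python3 -m jog '[[[-1,0,0,0,0],[-1,0,0,0,0],[-1,0,0,0,0],[-1,0,0,0,0]]]' 20
python3 -m jog '[[[-1,0,0,0,0.04],[-1,0,0,0,0.08],[-1,0,0,0,0.12],[-1,0,0,0,0.16],[-1,0,0,0,0.2]]]'
cat > o.py <<'E'
from h import *
for i in range(4):
    s=robot.observe();print(np.round(s['tool_pos'],4),np.round(s['tool_rot'],3),"M",np.round(s['torque'],3),"F",np.round(s['contact_force'],1),"q6",round(s['qpos'][5],3),"e6",round(s['joint_efforts'][5],3),"op",round(s['opening'],4),round(s['grip_force'],1))
    if i<3: robot.read_camera("wrist")
E
python3 o.py
```

```text
time: 3.28
tool_pos: [0.511, -0.1823, 0.0472]
tool_rot: [3.139, -0.001, 0.08]
contact_force: [-1.6, -4.8, 0.1]
opening: 0.0108
grip_force: 20.0
time: 3.7
tool_pos: [0.5118, -0.1826, 0.0473]
tool_rot: [3.139, -0.003, -0.122]
contact_force: [2.9, -4.5, -2.8]
opening: 0.0108
grip_force: 20.0
[ 0.5118 -0.1826  0.0473] [ 3.139e+00 -3.000e-03 -1.220e-01] M [-0.933 -0.373  0.166] F [ 2.9 -4.5 -2.8] q6 1.211 e6 -0.461 op 0.0108 20.0
[ 0.5118 -0.1826  0.0472] [ 3.139e+00 -3.000e-03 -1.240e-01] M [-0.926 -0.346  0.145] F [ 2.1 -6.1 -2. ] q6 1.213 e6 0.029 op 0.0107 20.0
[ 0.5118 -0.1826  0.0473] [ 3.139e+00 -3.000e-03 -1.210e-01] M [-0.889 -0.294  0.096] F [ 1.3 -5.7 -2.2] q6 1.21 e6 0.571 op 0.0111 20.0
[ 0.5118 -0.1826  0.0472] [ 3.139e+00 -3.000e-03 -1.200e-01] M [-0.866 -0.273  0.099] F [ 2.2 -5.6 -0.7] q6 1.209 e6 0.272 op 0.0108 20.0
```

The opening is only 10.8 mm, not 24 mm, so I need to look.

```bash
python3 - <<'E'
from h import *
a=shot("scene","s1.png");a=cv2.imread("pics/s1.png");c=cam("scene")
u=proj(c,[[.5108,-.1815,.057],[.511,-.1815,.088],[.5118,-.1826,.0472]]);print(u)
x,y=u[0].astype(int);b=cv2.resize(a[y-50:y+40,x-60:x+60],(800,600),interpolation=cv2.INTER_CUBIC);cv2.imwrite("pics/s1c.png",b)
E
```

```text
[[243.87237907 204.04611187]
 [242.36085771 193.80338824]
 [243.69789133 207.29262866]]
```

View pics/s1c.png

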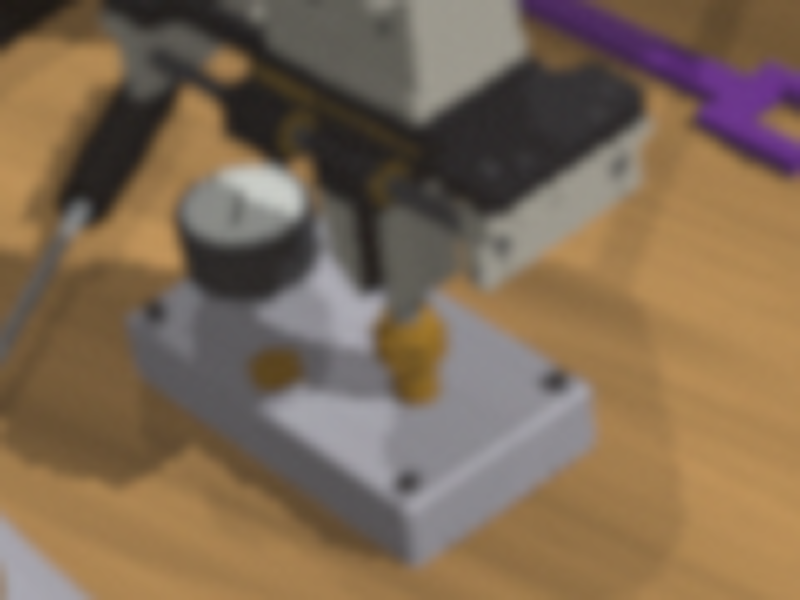

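```bash
python3 - <<'E'
from h import *
print(robot.nose_length,[x for x in dir(robot) if x[0]!='_'])
a=cv2.imread("pics/w1.png")
cv2.imwrite("pics/w1f.png",cv2.resize(a[265:400,220:420],(800,540)))
c=cam("wrist");K,d,_,_=c;M=np.array(robot.camera_model("wrist")["mount"]);i=np.linalg.inv(M)
for z in(.008,-.011,-.03):
  P=[[x,y,z,1] for x in(-.0095,.0095) for y in(-.023,.023)];Q=(np.array(P)@i.T)[:,:3]
  print(z,cv2.projectPoints(Q,np.zeros(3),np.zeros(3),K,d)[0].reshape(-1,2).round().tolist())
E
```

```text
0.008 ['IKError', 'camera_model', 'hand_in', 'nose_length', 'observe', 'read_camera']Traceback (most recent call last):
  File "<stdin>", line 8, in <module>
cv2.error: OpenCV(4.12.0) /io/opencv/modules/calib3d/src/calibration_base.cpp:1490: error: (-215:Assertion failed) npoints >= 0 && (depth == CV_32F || depth == CV_64F) in function 'projectPoints'
```

View pics/w1f.png

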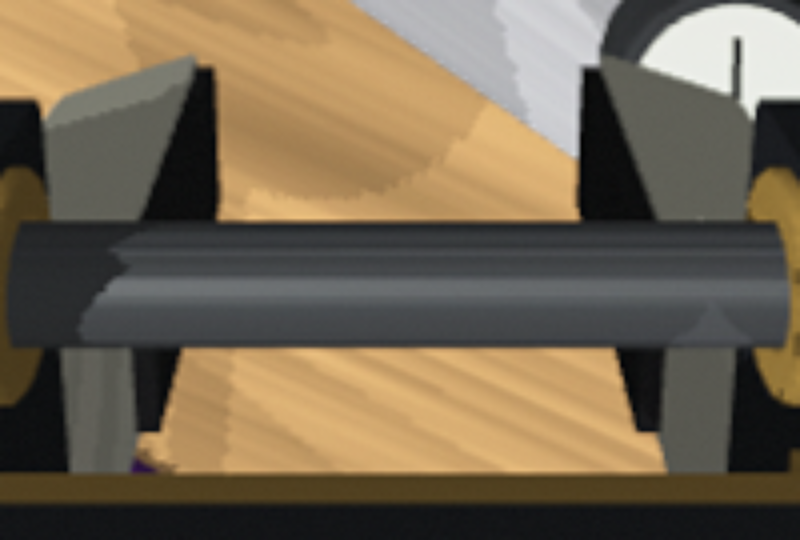

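Two independent cues put the fingertips about 38 mm higher than the stated geometry, near tool z = -30 mm: the pad gap in the wrist view and the scene view. The fingers have therefore gripped the fixed stub above the nut. I'll open, turn back and go about 39 mm lower.

```bash
python3 -m jog '[[[-0.25,0,0,0,0],[-0.25,0,0,0,0],[-0.25,0,0,0,-0.1],[-0.25,0,0,0,-0.2],[-0.25,0,0,0,-0.2]]]' 20; python3 -m jog '[[[-0.25,0,0.0015,0,0],[-0.25,0,0.0015,0.013,0],[-0.25,0,0.0015,0.026,0],[-0.25,0,0.0015,0.026,0]]]';python3 o.py
```

```text
time: 4.32
tool_pos: [0.5104, -0.1805, 0.0467]
tool_rot: [-3.141, 0.001, 0.083]
contact_force: [-0.6, -0.5, 0.2]
opening: 0.0338
grip_force: 0.0
time: 4.65
tool_pos: [0.5094, -0.1817, 0.0189]
tool_rot: [-3.139, 0.003, 0.077]
contact_force: [-0.6, -1.1, -0.2]
opening: 0.0346
grip_force: 0.0
[ 0.5094 -0.1817  0.0189] [-3.139e+00  3.000e-03  7.700e-02] M [ 0.001  0.092 -0.039] F [-0.6 -1.1 -0.2] q6 1.009 e6 -0.001 op 0.0346 0.0
[ 0.5099 -0.1819  0.0199] [-3.14e+00  2.00e-03  7.80e-02] M [ 0.06  -0.006  0.013] F [ 0.3 -0.2 -0.3] q6 1.009 e6 0.021 op 0.0346 0.0
[ 0.5106 -0.1823  0.0207] [-3.141e+00  1.000e-03  7.800e-02] M [-0.003  0.011  0.041] F [-0.4  0.2 -0.1] q6 1.008 e6 0.025 op 0.0344 0.0
[ 0.511  -0.1825  0.0212] [ 3.141 -0.     0.078] M [ 0.048  0.012 -0.04 ] F [-0.7  0.3  0.6] q6 1.008 e6 0.022 op 0.0344 0.0
```

```bash
python3 -m jog '[[[-0.25,0,0,0.006,0],[-0.25,0,0,0.012,0],[-0.25,0,0,0.012,0]]]'; python3 -m jog '[[[-1,0,0,0.012,0],[-1,0,0,0.012,0],[-1,0,0,0.012,0],[-1,0,0,0.012,0],[-1,0,0,0.012,0]]]' 20;python3 o.py
```

```text
time: 5.05
tool_pos: [0.5103, -0.1821, 0.0079]
tool_rot: [-3.141, 0.001, 0.079]
contact_force: [-0.5, 1.0, 0.0]
opening: 0.0346
grip_force: 0.0
time: 5.47
tool_pos: [0.5127, -0.1825, -0.0]
tool_rot: [3.14, -0.004, 0.079]
contact_force: [-2.9, 5.4, 23.7]
opening: 0.0237
grip_force: 26.5
[ 0.5127 -0.1825 -0.    ] [ 3.14  -0.004  0.079] M [ 0.84   0.457 -0.02 ] F [-2.9  5.4 23.7] q6 1.007 e6 -0.056 op 0.0237 26.5
[ 5.127e-01 -1.825e-01 -1.000e-04] [ 3.14  -0.004  0.079] M [ 0.832  0.416 -0.001] F [-3.1  4.9 23. ] q6 1.007 e6 -0.056 op 0.0237 26.5
[ 5.127e-01 -1.825e-01 -1.000e-04] [ 3.14  -0.004  0.08 ] M [ 0.785  0.461 -0.091] F [-2.4  5.4 22.5] q6 1.007 e6 -0.056 op 0.0238 26.5
[ 0.5127 -0.1825 -0.    ] [ 3.14  -0.004  0.08 ] M [ 0.843  0.479 -0.048] F [-2.7  6.2 23.1] q6 1.007 e6 -0.056 op 0.024 26.5
```

```bash
python3 -m jog '[[[-0.25,0,0,0,0],[-0.25,0,0,0,0],[-0.25,0,-0.001,-0.01,0],[-0.25,0,-0.001,-0.01,0],[-0.25,0,-0.001,-0.01,0]]]'; python3 -m jog '[[[-1,0,0,0,0],[-1,0,0,0,0],[-1,0,0,0,0],[-1,0,0,0,0]]]' 20;python3 o.py
```

```text
time: 6.03
tool_pos: [0.5109, -0.1813, 0.0071]
tool_rot: [3.141, -0.001, 0.08]
contact_force: [-0.5, -0.6, 0.5]
opening: 0.0344
grip_force: 0.0
time: 6.37
tool_pos: [0.5106, -0.1821, 0.0064]
tool_rot: [3.141, 0.001, 0.08]
contact_force: [0.2, -5.1, -2.6]
opening: 0.0241
grip_force: 20.0
[ 0.5106 -0.1821  0.0064] [3.141e+00 1.000e-03 8.000e-02] M [-0.745  0.092 -0.032] F [ 0.2 -5.1 -2.6] q6 1.008 e6 -0.013 op 0.0241 20.0
[ 0.5106 -0.1821  0.0064] [3.141e+00 1.000e-03 8.000e-02] M [-0.744  0.08  -0.073] F [ 0.  -5.  -2.1] q6 1.008 e6 -0.013 op 0.0236 20.0
[ 0.5106 -0.1822  0.0064] [3.141 0.    0.08 ] M [-0.769  0.106 -0.018] F [-1.2 -4.7 -2.2] q6 1.008 e6 -0.013 op 0.0239 20.0
[ 0.5106 -0.1822  0.0064] [3.141 0.    0.08 ] M [-0.798  0.118  0.018] F [-0.2 -5.  -2.2] q6 1.008 e6 -0.014 op 0.0233 20.0
```

```bash
python3 -m jog '[[[-1,0,0.0008,0,0.07],[-1,0,0.0008,0,0.14],[-1,0,0.0008,0,0.21],[-1,0,0.0008,0,0.28],[-1,0,0.0008,0,0.35]]]';python3 o.py;  python3 -m jog '[[[-1,0,0,0,0.03],[-1,0,0,0,0.06],[-1,0,0,0,0.06]]]'; python3 o.py
```

```text
time: 6.93
tool_pos: [0.5106, -0.1824, 0.0064]
tool_rot: [3.141, 0.001, -0.274]
contact_force: [-1.1, -3.3, -1.9]
opening: 0.0236
grip_force: 20.0
[ 0.5106 -0.1824  0.0064] [ 3.141e+00  1.000e-03 -2.740e-01] M [-0.432  0.079  0.031] F [-1.1 -3.3 -1.9] q6 1.361 e6 -1.084 op 0.0236 20.0
[ 0.5106 -0.1824  0.0064] [ 3.141e+00  1.000e-03 -2.780e-01] M [-0.419  0.064 -0.026] F [ 0.7 -3.2 -1.1] q6 1.365 e6 -0.34 op 0.0238 20.0
[ 0.5106 -0.1824  0.0064] [ 3.141e+00  1.000e-03 -2.710e-01] M [-0.417  0.074 -0.008] F [ 0.1 -3.7 -1.2] q6 1.358 e6 0.864 op 0.0236 20.0
[ 0.5106 -0.1824  0.0064] [ 3.141e+00  1.000e-03 -2.680e-01] M [-0.48   0.025 -0.057] F [-1.  -3.7 -2.4] q6 1.355 e6 0.341 op 0.0238 20.0
time: 7.33
tool_pos: [0.5106, -0.1824, 0.0064]
tool_rot: [3.141, 0.001, -0.329]
contact_force: [0.5, -4.0, -3.1]
opening: 0.0238
grip_force: 20.0
[ 0.5106 -0.1824  0.0064] [ 3.141e+00  1.000e-03 -3.290e-01] M [-0.591  0.044 -0.008] F [ 0.5 -4.  -3.1] q6 1.416 e6 0.432 op 0.0238 20.0
[ 0.5106 -0.1824  0.0064] [ 3.141e+00  1.000e-03 -3.280e-01] M [-0.583  0.094  0.019] F [-1.1 -3.9 -3.2] q6 1.415 e6 0.205 op 0.0238 20.0
[ 0.5106 -0.1824  0.0065] [ 3.141e+00  1.000e-03 -3.280e-01] M [-0.658  0.054 -0.021] F [-0.2 -4.5 -4.9] q6 1.415 e6 0.054 op 0.0236 20.0
[ 0.5106 -0.1824  0.0065] [ 3.141e+00  1.000e-03 -3.280e-01] M [-0.697  0.039 -0.012] F [ 0.5 -5.  -6.4] q6 1.415 e6 0.003 op 0.0242 20.0
```

```bash
cat > t.py <<'E'
from h import *
L=[]
for i in range(5): L.append(robot.observe()); robot.read_camera("wrist")
s=L[-1];print("yaw %.3f Mz %.3f e6 %.3f F %s op %.4f"%(s['tool_rot'][2],np.mean([x['torque'][2] for x in L]),s['joint_efforts'][5],np.round(s['contact_force'],1),s['opening']))
E
for i in 1; do python3 -m jog '[[[-1,0,0,0,0.03],[-1,0,0,0,0.06],[-1,0,0,0,0.06]]]' >/dev/null; python3 t.py;  python3 -m jog '[[[-1,0,0,0,0.03],[-1,0,0,0,0.06],[-1,0,0,0,0.06]]]'>/dev/null; python3 t.py; python3 -m jog '[[[-1,0,0,0,0.03],[-1,0,0,0,0.06],[-1,0,0,0,0.06]]]'>/dev/null; python3 t.py; done
```

```text
yaw -0.389 Mz 0.006 e6 0.006 F [-0.3 -4.9 -5.4] op 0.0241
yaw -0.449 Mz 0.021 e6 0.006 F [-0.5 -4.7 -6.3] op 0.0235
yaw -0.509 Mz 0.031 e6 0.006 F [-0.5 -5.1 -5.2] op 0.0243
```

```bash
sed -i 's/range(5)/range(4)/' t.py; python3 -m jog '[[[-1,0,0,0,0.03],[-1,0,0,0,0.06],[-1,0,0,0,0.06]]]' >/dev/null; python3 t.py;  python3 -m jog '[[[-1,0,0,0,0.03],[-1,0,0,0,0.06],[-1,0,0,0,0.06]]]'>/dev/null; python3 t.py; python3 -m jog '[[[-1,0,0,0,0.03],[-1,0,0,0,0.06],[-1,0,0,0,0.06]]]'>/dev/null; python3 t.py
```

```text
yaw -0.569 Mz 0.039 e6 0.013 F [-0.8 -5.5 -6.2] op 0.0240
yaw -0.629 Mz 0.022 e6 0.013 F [-0.7 -6.1 -6.1] op 0.0239
yaw -0.689 Mz 0.001 e6 0.013 F [-0.6 -5.6 -5.9] op 0.0241
```

```bash
python3 -m jog '[[[-1,0,0,0,0.03],[-1,0,0,0,0.06],[-1,0,0,0,0.06]]]' >/dev/null; python3 t.py;  python3 -m jog '[[[-1,0,0,0,0.03],[-1,0,0,0,0.06],[-1,0,0,0,0.06]]]'>/dev/null; python3 t.py; python3 -m jog '[[[-1,0,0,0,0.03],[-1,0,0,0,0.06],[-1,0,0,0,0.06]]]'>/dev/null; python3 t.py
```

```text
yaw -0.749 Mz 0.009 e6 0.013 F [-0.9 -6.6 -5.5] op 0.0236
yaw -0.809 Mz 0.005 e6 0.013 F [-0.9 -7.2 -4.8] op 0.0237
yaw -0.869 Mz -0.002 e6 0.013 F [-0.8 -6.6 -4.3] op 0.0238
```

```bash
python3 -m jog '[[[-1,0,0,0,0.03],[-1,0,0,0,0.05],[-1,0,0,0,0.05]]]' >/dev/null; python3 t.py;  python3 -m jog '[[[-1,0,0,0,0.03],[-1,0,0,0,0.05],[-1,0,0,0,0.05]]]'>/dev/null; python3 t.py; python3 -m jog '[[[-1,0,0,0,0.03],[-1,0,0,0,0.05],[-1,0,0,0,0.05]]]'>/dev/null; python3 t.py
```

```text
yaw -0.918 Mz 0.112 e6 0.133 F [-1.1 -6.1 -5.4] op 0.0234
yaw -0.968 Mz 0.324 e6 0.289 F [-0.9 -6.5 -4.7] op 0.0238
yaw -1.018 Mz 0.272 e6 0.290 F [-1.1 -6.2 -4.2] op 0.0235
```

Snug at yaw ≈ -0.95 to -1.02 with 0.29 N m held, so the nut is finger-tight. I'll release, rise and go over to the wrench tray.

```bash
python3 -m jog '[[[-0.25,0,0,0,0],[-0.25,0,0,0,0],[-0.25,0,0,0,0],[-0.25,0,0,-0.02,0],[-0.25,0,0,-0.06,0]]]'; python3 -m jog '[[[-0.25,0,0,-0.04,0],[-0.25,0,0,-0.08,0],[-0.25,0,0,-0.1,0],[-0.25,0,0,-0.1,0]]]' >/dev/null
python3 -m jog '[[[0,-0.035,-0.015,0,-0.12],[0,-0.07,-0.03,0,-0.24],[0,-0.105,-0.045,0,-0.36],[0,-0.14,-0.06,0,-0.48],[0,-0.14,-0.06,0,-0.6]]]'>/dev/null; python3 -m jog '[[[0,0,0,0,-0.12],[0,0,0,0,-0.24],[0,0,0,0,-0.36],[0,0,0,0,-0.48],[0,0,0,0,-0.6]]]' >/dev/null; python3 -m jog '[[[0,0,0,0,-0.12],[0,0,0,0,-0.24],[0,0,0,0,-0.36],[0,0,0,0,-0.48],[0,0,0,0,-0.6]]]'>/dev/null;  python3 -m jog '[[[0,0,0,0,-0.12],[0,0,0,0,-0.24],[0,0,0,0,-0.36],[0,0,0,0,-0.48],[0,0,0,0,-0.6]]]'; python3 -m jog '[[[0,0,0,0,-0.1],[0,0,0,0,-0.13],[0,0,0,0,-0.13]]]'; python3 o.py|tail -1
```

```text
time: 13.45
tool_pos: [0.5079, -0.1801, 0.0636]
tool_rot: [3.137, 0.009, -1.02]
contact_force: [0.7, -0.7, -0.6]
opening: 0.0343
grip_force: 0.0
time: 15.45
tool_pos: [0.4882, -0.0309, 0.166]
tool_rot: [-3.14, -0.001, 1.386]
contact_force: [0.0, -0.5, 0.3]
opening: 0.0464
grip_force: 0.0
time: 15.7
tool_pos: [0.4882, -0.031, 0.1661]
tool_rot: [-3.14, -0.001, 1.512]
contact_force: [-0.6, -0.7, -0.2]
opening: 0.046
grip_force: 0.0
[ 0.4885 -0.0312  0.1664] [-3.141 -0.     1.509] M [-0.055 -0.095 -0.042] F [-0.2  0.5 -0.1] q6 -0.159 e6 -0.018 op 0.0457 0.0
```

```bash
python3 -m jog '[[[0,0.039,-0.011,0,0],[0,0.078,-0.022,0,0],[0,0.117,-0.033,0,0],[0,0.156,-0.044,0,0],[0,0.195,-0.055,0,0]]]' >/dev/null;python3 -m jog '[[[0,0,0,0,0],[0,0,0,0,0],[0,0,0,0,0],[0,0,0,0,0]]]'
python3 - <<'E'
from h import *
s=robot.observe();c=cam("wrist",s);im=shot("wrist","w2.png")
print(s["tool_pos"],s["tool_rot"]);print(proj(c,[[.445,.14,.037],[.45,.345,.037]]))
E
```

```text
time: 16.6
tool_pos: [0.446, 0.1654, 0.1667]
tool_rot: [-3.142, 0.0, 1.508]
contact_force: [1.2, -0.0, 0.2]
opening: 0.046
grip_force: 0.0
[0.44603307 0.16540122 0.16671852] [-3.14150354e+00  3.95216318e-04  1.50815378e+00]
[[319.27410394 252.6881807 ]
 [309.66266915  14.1187936 ]]
```

View pics/w2.png

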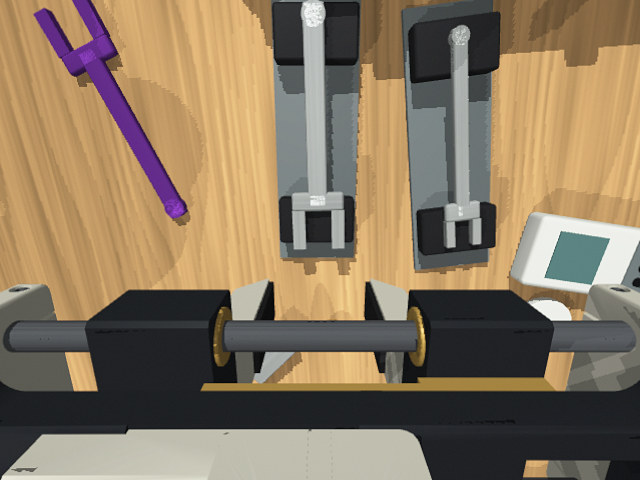

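The larger wrench lies with its tail at (313,5), the jaw tips at (299,249) and (338,248), and the throat at about v=209. I'll mask it for its axis and tips.

```bash
python3 - <<'E'
from h import *
c=cam("wrist");a=cv2.imread("pics/w2.png");g=cv2.cvtColor(a,cv2.COLOR_BGR2HSV)
m=((g[...,2]>125)&(g[...,1]<45)).astype(np.uint8);r=np.zeros_like(m);r[:256,284:352]=m[:256,284:352]
n,l,st,ce=cv2.connectedComponentsWithStats(r);k=1+np.argmax(st[1:,4]);print(st[k]);w=l==k
rows=[];
for v in (20,40,60,80,100,120,140,160,180,200,215,225,235,245,248,250):
    u=np.where(w[v])[0];p=plane(c,[[u.min(),v],[u.max()+1,v]],.037);print(v,u.min(),u.max()+1,p[:,:2].mean(0).round(4),(p[0]-p[1])[:2].round(4));rows.append(p[:,:2].mean(0))
H=np.array(rows[1:9]);x=np.polyfit(H[:,1],H[:,0],1);print("axis",x,"ang",np.degrees(np.arctan2(-1,-x[0])))
print("tips",plane(c,[[299,st[k][1]+st[k][3]],[338,st[k][1]+st[k][3]]],.037), "throat col")
for u in(318,319,320):print(u,np.where(w[190:250,u])[0].max()+191)
print(plane(c,[[319,np.where(w[190:250,319])[0].max()+191]],.037))
print(plane(c,[[313,np.where(w[:,313])[0].min()]],.037))
E
```

```text
[ 284    0   61  250 7737]
20 303 324 [0.4531 0.3404] [-0.0172  0.0011]
40 303 324 [0.4521 0.3259] [-0.0175  0.0011]
60 304 324 [0.4515 0.3109] [-0.0169  0.0011]
80 304 324 [0.4504 0.2955] [-0.0172  0.0011]
100 284 325 [0.4411 0.2801] [-0.0357  0.0023]
120 284 325 [0.4399 0.2637] [-0.0363  0.0023]
140 284 326 [0.439  0.2468] [-0.0377  0.0024]
160 284 326 [0.4377 0.2294] [-0.0383  0.0024]
180 284 326 [0.4364 0.2114] [-0.039   0.0025]
200 292 343 [0.4467 0.192 ] [-0.0481  0.0031]
215 292 344 [0.4463 0.1776] [-0.0496  0.0032]
225 293 344 [0.4461 0.1678] [-0.0491  0.0031]
235 293 344 [0.4455 0.1579] [-0.0495  0.0032]
245 294 345 [0.4458 0.1477] [-0.0499  0.0032]
248 294 344 [0.4451 0.1446] [-0.0491  0.0031]Traceback (most recent call last):
  File "<stdin>", line 7, in <module>
    return umr_minimum(a, axis, None, out, keepdims, initial, where)
ValueError: zero-size array to reduction operation minimum which has no identity
```

```bash
python3 -m jog '[[[0,0.035,-0.001,0,-0.023],[0,0.07,-0.002,0,-0.023],[0,0.0977,-0.0021,0.01,-0.023],[0,0.0977,-0.0021,0.05,-0.023],[0,0.0977,-0.0021,0.09,-0.023]]]' >/dev/null;python3 -m jog '[[[0,0,0,0.02,0],[0,0,0,0.04,0],[0,0,0,0.04,0],[0,0,0,0.04,0],[0,0,0,0.04,0]]]'; python3 o.py|tail -1
```

```text
time: 17.48
tool_pos: [0.4509, 0.2637, 0.038]
tool_rot: [3.14, -0.001, 1.531]
contact_force: [-0.6, 0.1, 0.1]
opening: 0.0463
grip_force: 0.0
[0.4507 0.2642 0.0383] [ 3.139e+00 -1.000e-03  1.532e+00] M [ 0.045 -0.12  -0.014] F [-0.   0.5  0.2] q6 0.422 e6 -0.0 op 0.0455 0.0
```

```bash
python3 -m jog '[[[0,-0.001,-0.0005,0.025,0],[0,-0.001,-0.0005,0.05,0],[0,-0.001,-0.0005,0.0535,0],[0,-0.001,-0.0005,0.0535,0],[0,-0.001,-0.0005,0.0535,0]]]';python3 o.py|tail -1; python3 -m jog '[[[-1,0,0,0,0],[-1,0,0,0,0],[-1,0,0,0,0],[-1,0,0,0,0],[-1,0,0,0,0]]]' 40; python3 o.py|tail -1
```

```text
time: 18.05
tool_pos: [0.4498, 0.2634, -0.0156]
tool_rot: [3.14, -0.0, 1.533]
contact_force: [1.1, 0.7, 0.5]
opening: 0.0461
grip_force: 0.0
[ 0.4501  0.2636 -0.0152] [ 3.139e+00 -1.000e-03  1.533e+00] M [-0.012 -0.108 -0.013] F [ 0.7 -0.1 -0. ] q6 0.421 e6 0.0 op 0.0461 0.0
time: 18.62
tool_pos: [0.4491, 0.2631, -0.0166]
tool_rot: [3.142, 0.0, 1.533]
contact_force: [0.2, -0.8, 0.5]
opening: 0.0175
grip_force: 40.2
[ 0.4491  0.2631 -0.0166] [3.141 0.    1.533] M [-0.024 -0.051 -0.029] F [-0.1  0.1  0.9] q6 0.421 e6 -0.018 op 0.0174 40.0
```

```bash
python3 -m jog '[[[-1,0,0,-0.02,0],[-1,0,0,-0.05,0],[-1,0,0,-0.085,0],[-1,0,0,-0.09,0],[-1,0,0,-0.09,0]]]' ; python3 -m jog '[[[-1,-0.036,0.0018,0,0],[-1,-0.072,0.0035,0,0],[-1,-0.108,0.0053,0,0],[-1,-0.144,0.007,0,0],[-1,-0.18,0.0088,0,0]]]' ;python3 -m jog '[[[-1,-0.036,0.0018,0,-0.11],[-1,-0.072,0.0035,0,-0.22],[-1,-0.108,0.0053,0,-0.33],[-1,-0.144,0.007,0,-0.44],[-1,-0.1827,0.0087,0,-0.55]]]'; python3 -m jog '[[[-1,0,0,0,-0.099],[-1,0,0,0,-0.099],[-1,0,0,0,-0.099],[-1,0,0,0,-0.099]]]'>/dev/null
cat > n.py <<'E'
import sys
from h import *
L=[]
for i in range(3): L.append(robot.observe()); robot.read_camera("wrist")
s=robot.observe();y=np.mean([x['tool_rot'][2] for x in L]);p=s['tool_pos']
tx=np.array([np.cos(y),np.sin(y)]);j=p[:2]-.1006*tx
print("t",s['time'],"tcp",p.round(4),"rot",np.round(s['tool_rot'],3),"yawdeg",np.degrees(y).round(2),"jaw",j.round(4),"err(nut-jaw) tool xy",((np.array([.5106,-.1824])-j)@np.c_[tx,[tx[1],-tx[0]]]).round(4),"F",np.mean([x['contact_force'] for x in L],0).round(1),"M",np.mean([x['torque'] for x in L],0).round(2),"op",s['opening'].round(4))
E
python3 n.py
```

```text
time: 19.18
tool_pos: [0.4505, 0.2637, 0.0754]
tool_rot: [3.137, -0.002, 1.533]
contact_force: [-0.2, 0.6, -2.5]
opening: 0.0178
grip_force: 40.0
time: 19.6
tool_pos: [0.4494, 0.0814, 0.0716]
tool_rot: [-3.138, 0.0, 1.533]
contact_force: [0.0, -0.9, -1.9]
opening: 0.0174
grip_force: 40.0
time: 20.02
tool_pos: [0.4514, -0.0939, 0.0717]
tool_rot: [-3.14, -0.002, 2.072]
contact_force: [0.4, 0.6, -1.3]
opening: 0.0176
grip_force: 40.0Traceback (most recent call last):
  File "n.py", line 7, in <module>
    print("t",s['time'],"tcp",p.round(4),"rot",np.round(s['tool_rot'],3),"yawdeg",np.degrees(y).round(2),"jaw",j.round(4),"err(nut-jaw) tool xy",((np.array([.5106,-.1824])-j)@np.c_[tx,[tx[1],-tx[0]]]).round(4),"F",np.mean([x['contact_force'] for x in L],0).round(1),"M",np.mean([x['torque'] for x in L],0).round(2),"op",s['opening'].round(4))
                                                                                                                                                                                                                                                                                                                                ^^^^^^^^^^^^^^^^^^
AttributeError: 'float' object has no attribute 'round'
```

Now I'll check with the top and scene cameras how the jaw sits over the nut.

```bash
sed -i "s/s\['opening'\].round(4)/s['opening']/" n.py; python3 n.py; python3 - <<'E'
from h import *
o=np.zeros((600,800,3),np.uint8)
for i,n in enumerate(("top","scene")):
    shot(n,"j_%s.png"%n);a=cv2.imread("pics/j_%s.png"%n);c=cam(n)
    u=proj(c,[[.5106,-.1824,.088],[.5106,-.1824,.1225]]);print(n,u)
    x,y=u[0].astype(int);o[:500,400*i:400*i+400]=cv2.resize(a[y-50:y+50,x-40:x+40],(400,500),interpolation=cv2.INTER_CUBIC)
cv2.imwrite("pics/j.png",o[:500])
E
```

```text
t 20.65 tcp [ 0.453  -0.0921  0.0734] rot [3.142 0.    2.166] yawdeg 124.11 jaw [ 0.5094 -0.1754] err(nut-jaw) tool xy [-0.0064 -0.003 ] F [ 0.3  0.2 -1.6] M [ 0.06 -0.14  0.  ] op 0.01762332014499524
top [[419.75141258 237.47114634]
 [423.00029061 235.63813213]]
scene [[242.16733955 193.58331885]
 [240.48650662 181.66822727]]
```

View pics/j.png

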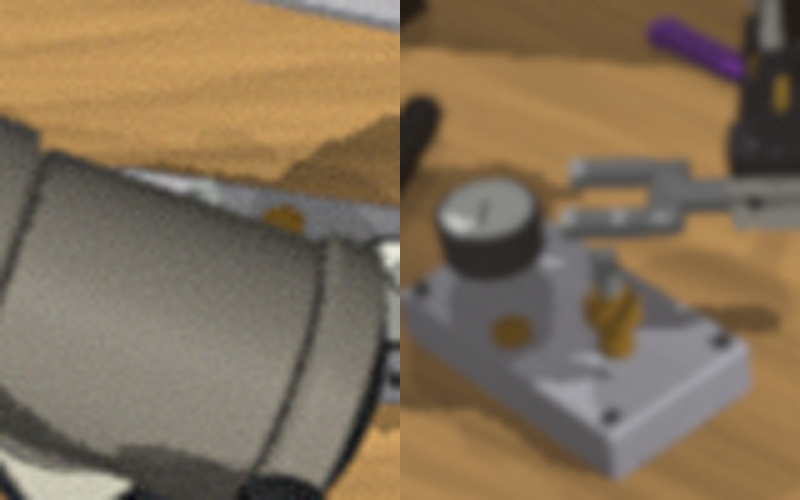

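The scene crop shows the jaw level above the nut and short of it by roughly the 6 mm computed. I'll correct that.

```bash
python3 -m jog '[[[-1,-0.0064,-0.0015,0,-0.015],[-1,-0.0064,-0.0015,0,-0.015],[-1,-0.0064,-0.0015,0,-0.015],[-1,-0.0064,-0.0015,0,-0.015]]]'>/dev/null; python3 n.py
```

```text
t 21.2333 tcp [ 0.4552 -0.0987  0.0733] rot [-3.142 -0.     2.18 ] yawdeg 124.91 jaw [ 0.5127 -0.1812] err(nut-jaw) tool xy [ 0.0003 -0.0024] F [-0.4 -0.4 -1.7] M [ 0.07 -0.11  0.  ] op 0.01750430832885023
```

```bash
python3 -m jog '[[[-1,0,-0.0024,0,0],[-1,0,-0.0024,0.02,0],[-1,0,-0.0024,0.04,0],[-1,0,-0.0024,0.047,0],[-1,0,-0.0024,0.047,0]]]'>/dev/null; python3 -m jog '[[[-1,0,0,0,0],[-1,0,0,0,0]]]'>/dev/null; python3 n.py
```

```text
t 21.9667 tcp [ 0.4539 -0.1005  0.0272] rot [3.141e+00 2.000e-03 2.181e+00] yawdeg 124.94 jaw [ 0.5115 -0.183 ] err(nut-jaw) tool xy [ 0.001  -0.0004] F [-0.6  0.2 -1.6] M [ 0.06 -0.12  0.01] op 0.01745820674669327
```

Aligned within 1 mm. Next I'll lower it in two steps onto the nut and watch the force.

```bash
python3 -m jog '[[[-1,0.0005,-0.0004,0.003,0],[-1,0.0005,-0.0004,0.006,0],[-1,0.0005,-0.0004,0.009,0],[-1,0.0005,-0.0004,0.009,0]]]'; python3 n.py;python3 -m jog '[[[-1,0,0,0.002,0],[-1,0,0,0.004,0],[-1,0,0,0.004,0],[-1,0,0,0.004,0]]]'; python3 n.py
```

```text
time: 22.3
tool_pos: [0.4523, -0.1, 0.0167]
tool_rot: [-3.141, -0.001, 2.18]
contact_force: [0.1, 0.7, -1.4]
opening: 0.0177
grip_force: 40.0
t 22.45 tcp [ 0.4527 -0.1001  0.0172] rot [-3.141 -0.     2.181] yawdeg 124.93 jaw [ 0.5103 -0.1826] err(nut-jaw) tool xy [-0.      0.0004] F [ 0.2  0.2 -1.3] M [ 0.09 -0.11  0.04] op 0.01742006159821996
time: 22.78
tool_pos: [0.4526, -0.1, 0.0132]
tool_rot: [-3.141, -0.0, 2.181]
contact_force: [0.7, 0.4, -1.8]
opening: 0.0174
grip_force: 40.0
t 22.9333 tcp [ 0.4528 -0.1001  0.0134] rot [3.142 0.    2.181] yawdeg 124.94 jaw [ 0.5104 -0.1826] err(nut-jaw) tool xy [0.0001 0.0003] F [ 0.6  0.2 -1.9] M [ 0.06 -0.13  0.03] op 0.017132661821840967
```

```bash
python3 -m jog '[[[-1,0,0,0.002,0],[-1,0,0,0.004,0],[-1,0,0,0.006,0],[-1,0,0,0.007,0],[-1,0,0,0.007,0]]]'; python3 n.py
python3 - <<'E'
from h import *
shot("scene","k.png");a=cv2.imread("pics/k.png");cv2.imwrite("pics/kc.png",cv2.resize(a[155:235,190:300],(800,582),interpolation=cv2.INTER_CUBIC))
E
```

```text
time: 23.35
tool_pos: [0.4525, -0.1, 0.006]
tool_rot: [-3.141, -0.0, 2.181]
contact_force: [0.5, 0.3, -1.7]
opening: 0.0173
grip_force: 40.0
t 23.5 tcp [ 0.4527 -0.1001  0.0063] rot [-3.142  0.     2.181] yawdeg 124.94 jaw [ 0.5103 -0.1826] err(nut-jaw) tool xy [0.     0.0003] F [-0.1  0.1 -1.3] M [ 0.06 -0.13  0.01] op 0.017553956165023622
```

View pics/kc.png

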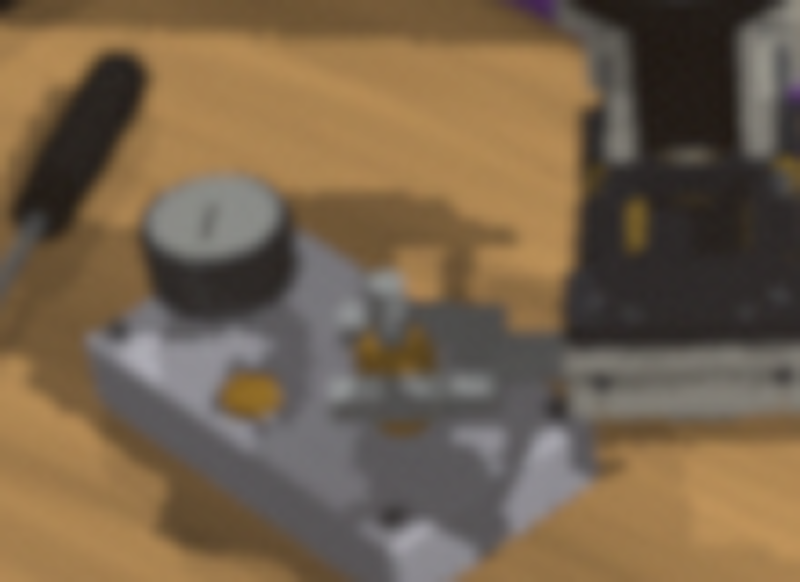

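The jaw now encloses the nut at the level of its full flats. I'll begin the clockwise arc about the nut with r = 100.6 mm.

```bash
python3 -m jog '[[[-1,-0.0001,0.004,0,0.04],[-1,-0.0003,0.008,0,0.08],[-1,-0.0007,0.0121,0,0.12],[-1,-0.0007,0.0121,0,0.12],[-1,-0.0007,0.0121,0,0.12]]]'; python3 n.py; python3 -m jog '[[[-1,-0.0001,0.004,0,0.04],[-1,-0.0003,0.008,0,0.08],[-1,-0.0007,0.0121,0,0.12],[-1,-0.0007,0.0121,0,0.12],[-1,-0.0007,0.0121,0,0.12]]]'; python3 n.py
```

```text
time: 23.97
tool_pos: [0.463, -0.0938, 0.0063]
tool_rot: [-3.141, 0.0, 2.062]
contact_force: [-0.2, -0.8, -1.4]
opening: 0.0176
grip_force: 40.0
t 24.1167 tcp [ 0.4629 -0.0939  0.0064] rot [-3.142  0.     2.061] yawdeg 118.14 jaw [ 0.5103 -0.1826] err(nut-jaw) tool xy [0.     0.0003] F [ 0.  -0.3 -1.4] M [-0.04 -0.1  -0.04] op 0.017802916930367032
time: 24.53
tool_pos: [0.4737, -0.0889, 0.0063]
tool_rot: [-3.141, 0.0, 1.942]
contact_force: [-1.3, -2.5, -1.8]
opening: 0.0175
grip_force: 40.0
t 24.6833 tcp [ 0.4738 -0.0889  0.0063] rot [-3.141  0.     1.941] yawdeg 111.28 jaw [ 0.5103 -0.1827] err(nut-jaw) tool xy [0.0001 0.0004] F [-1.1 -2.2 -2. ] M [-0.3   0.06  0.02] op 0.017524936550095127
```

```bash
python3 -m jog '[[[-1,-0.0002,0.006,0,0.06],[-1,-0.0007,0.012,0,0.12],[-1,-0.0016,0.018,0,0.18],[-1,-0.0031,0.0249,0,0.25],[-1,-0.0031,0.0249,0,0.25]]]'; python3 n.py; python3 -m jog '[[[-1,-0.0002,0.006,0,0.06],[-1,-0.0007,0.012,0,0.12],[-1,-0.0016,0.018,0,0.18],[-1,-0.0031,0.0249,0,0.25],[-1,-0.0031,0.0249,0,0.25]]]'; python3 n.py
```

```text
time: 25.1
tool_pos: [0.4987, -0.0826, 0.0063]
tool_rot: [-3.141, 0.0, 1.689]
contact_force: [-3.3, -4.1, -1.6]
opening: 0.0173
grip_force: 40.0
t 25.25 tcp [ 0.4978 -0.0828  0.0062] rot [-3.141  0.     1.693] yawdeg 96.92 jaw [ 0.5099 -0.1826] err(nut-jaw) tool xy [0.0001 0.0007] F [-2.5 -3.4 -1.4] M [-0.49  0.3  -0.01] op 0.01712364930061118
time: 25.67
tool_pos: [0.5236, -0.0829, 0.0063]
tool_rot: [-3.141, -0.0, 1.439]
contact_force: [-4.5, -3.1, -2.1]
opening: 0.0174
grip_force: 40.0
t 25.8167 tcp [ 0.5227 -0.0827  0.0062] rot [-3.141  0.     1.444] yawdeg 82.63 jaw [ 0.5098 -0.1825] err(nut-jaw) tool xy [0.0002 0.0008] F [-2.6 -2.5 -1.2] M [-0.38  0.38  0.01] op 0.01773555122426357
```

```bash
python3 -m jog '[[[-1,-0.0002,0.006,0,0.06],[-1,-0.0007,0.012,0,0.12],[-1,-0.0016,0.018,0,0.18],[-1,-0.0031,0.0249,0,0.25],[-1,-0.0031,0.0249,0,0.25]]]'; python3 n.py; python3 -m jog '[[[-1,-0.0002,0.006,0,0.06],[-1,-0.0007,0.012,0,0.12],[-1,-0.0016,0.018,0,0.18],[-1,-0.0031,0.0249,0,0.25],[-1,-0.0031,0.0249,0,0.25]]]'; python3 n.py
```

```text
time: 26.23
tool_pos: [0.5478, -0.0892, 0.0063]
tool_rot: [-3.141, 0.0, 1.19]
contact_force: [-4.9, -1.9, -1.4]
opening: 0.0173
grip_force: 40.0
t 26.3833 tcp [ 0.547  -0.0889  0.0062] rot [-3.141  0.     1.194] yawdeg 68.31 jaw [ 0.5098 -0.1823] err(nut-jaw) tool xy [0.0003 0.0008] F [-4.  -2.  -1.2] M [-0.26  0.43  0.02] op 0.017682440777370505
time: 26.8
tool_pos: [0.5696, -0.1014, 0.0063]
tool_rot: [-3.141, 0.0, 0.94]
contact_force: [-5.0, -1.0, -1.6]
opening: 0.0174
grip_force: 40.0
t 26.95 tcp [ 0.5689 -0.1009  0.0062] rot [-3.141e+00  1.000e-03  9.440e-01] yawdeg 53.99 jaw [ 0.5097 -0.1822] err(nut-jaw) tool xy [0.0004 0.0008] F [-4.  -1.4 -1.8] M [-0.25  0.6   0.07] op 0.017142678830096302
```

```bash
python3 -m jog '[[[-1,-0.0001,0.004,0,0.04],[-1,-0.0002,0.006,0,0.06],[-1,-0.0002,0.006,0,0.06],[-1,-0.0002,0.006,0,0.06]]]'; python3 n.py; python3 -m jog '[[[-1,-0.0002,-0.006,0,-0.06],[-1,-0.0007,-0.012,0,-0.12],[-1,-0.0013,-0.016,0,-0.16],[-1,-0.0013,-0.016,0,-0.16],[-1,-0.0013,-0.016,0,-0.16]]]'; python3 n.py
```

```text
time: 27.28
tool_pos: [0.5738, -0.1046, 0.0062]
tool_rot: [-3.141, 0.0, 0.882]
contact_force: [-4.1, -1.8, -1.0]
opening: 0.0175
grip_force: 40.0
t 27.4333 tcp [ 0.5738 -0.1046  0.0062] rot [-3.141e+00  1.000e-03  8.830e-01] yawdeg 50.57 jaw [ 0.5099 -0.1823] err(nut-jaw) tool xy [0.0004 0.0006] F [-4.4 -1.9 -1.5] M [-0.33  0.72  0.05] op 0.017740765225676972
time: 27.85
tool_pos: [0.5612, -0.0958, 0.0066]
tool_rot: [3.141, 0.0, 1.042]
contact_force: [-4.1, -2.8, -2.3]
opening: 0.0181
grip_force: 40.0
t 28.0 tcp [ 0.5613 -0.0958  0.0065] rot [3.141 0.    1.042] yawdeg 59.71 jaw [ 0.5106 -0.1826] err(nut-jaw) tool xy [ 0.0002 -0.0001] F [-4.  -3.3 -1.6] M [-0.57  0.47 -0.12] op 0.01749921259480846
```

```bash
python3 -m jog '[[[-1,-0.0001,-0.004,0,-0.04],[-1,-0.0001,-0.004,0,-0.04],[-1,-0.0001,-0.004,0,-0.04]]]'; python3 n.py
```

```text
time: 28.25
tool_pos: [0.5579, -0.0939, 0.0065]
tool_rot: [3.141, 0.0, 1.081]
contact_force: [-3.9, -3.7, -2.0]
opening: 0.0176
grip_force: 40.0
t 28.4 tcp [ 0.5579 -0.0939  0.0064] rot [3.141 0.    1.081] yawdeg 61.92 jaw [ 0.5106 -0.1826] err(nut-jaw) tool xy [ 0.0002 -0.0001] F [-4.1 -3.5 -1.8] M [-0.57  0.47 -0.1 ] op 0.017068991495701936
```

```bash
python3 -m jog '[[[-1,0,0,-0.002,0],[-1,0,0,-0.004,0],[-1,0,0,-0.004,0]]]'; python3 n.py;  python3 -m jog '[[[-1,0,0,-0.004,0],[-1,0,0,-0.008,0],[-1,0,0,-0.012,0],[-1,0,0,-0.012,0]]]'; python3 n.py
```

```text
time: 28.65
tool_pos: [0.5578, -0.0939, 0.0104]
tool_rot: [3.141, 0.0, 1.08]
contact_force: [-3.6, -4.3, -5.1]
opening: 0.0172
grip_force: 40.0
t 28.8 tcp [ 0.5577 -0.0938  0.0101] rot [-3.142  0.     1.081] yawdeg 61.91 jaw [ 0.5104 -0.1826] err(nut-jaw) tool xy [0.0003 0.0001] F [-2.9 -4.4 -4.9] M [-0.47  0.29 -0.08] op 0.017425607868770746
time: 29.13
tool_pos: [0.5586, -0.0933, 0.0234]
tool_rot: [3.14, -0.001, 1.08]
contact_force: [-1.4, -0.1, -3.7]
opening: 0.0176
grip_force: 40.0
t 29.2833 tcp [ 0.5583 -0.0931  0.0227] rot [ 3.141e+00 -1.000e-03  1.081e+00] yawdeg 61.9 jaw [ 0.5109 -0.1819] err(nut-jaw) tool xy [-0.0006 -0.    ] F [-1.3  0.1 -3.5] M [ 0.2   0.06 -0.12] op 0.01755205362347516
```

```bash
python3 -m jog '[[[-1,0,0,-0.02,0],[-1,0,0,-0.05,0],[-1,0,0,-0.06,0],[-1,0,0,-0.06,0],[-1,0,0,-0.06,0]]]'; python3 -m jog '[[[-1,0.0263,-0.0264,0,0],[-1,0.0526,-0.0528,0,0],[-1,0.0789,-0.0792,0,0],[-1,0.1052,-0.1056,0,0],[-1,0.1315,-0.132,0,0]]]' ;python3 -m jog '[[[-1,0.0263,-0.0264,0,-0.1],[-1,0.0526,-0.0528,0,-0.2],[-1,0.0789,-0.0792,0,-0.3],[-1,0.1052,-0.1056,0,-0.4],[-1,0.1315,-0.1318,0,-0.452]]]'>/dev/null; python3 -m jog '[[[-1,0,0,0,0],[-1,0,0,0,0],[-1,0,0,0,0]]]'; python3 n.py
```

```text
time: 29.7
tool_pos: [0.5582, -0.0936, 0.0824]
tool_rot: [3.14, -0.0, 1.081]
contact_force: [0.3, -0.7, -2.0]
opening: 0.0172
grip_force: 40.0
time: 30.12
tool_pos: [0.5015, 0.0859, 0.0806]
tool_rot: [-3.139, 0.001, 1.08]
contact_force: [0.6, 0.5, -2.3]
opening: 0.0177
grip_force: 40.0
time: 30.78
tool_pos: [0.4482, 0.262, 0.081]
tool_rot: [-3.14, 0.001, 1.533]
contact_force: [0.0, 0.1, -1.4]
opening: 0.0173
grip_force: 40.0
t 30.9333 tcp [0.4492 0.2612 0.0818] rot [-3.141e+00  1.000e-03  1.530e+00] yawdeg 87.76 jaw [0.4452 0.1607] err(nut-jaw) tool xy [-0.3403  0.0787] F [ 0.1 -0.2 -1.8] M [ 0.   -0.09 -0.02] op 0.01712968942205192
```

```bash
python3 -m jog '[[[-1,0.0015,0,0.035,0],[-1,0.0015,0,0.07,0],[-1,0.0015,0,0.085,0],[-1,0.0015,0,0.09,0],[-1,0.0015,0,0.09,0]]]' ; python3 -m jog '[[[-1,0,0,0.004,0],[-1,0,0,0.0075,0],[-1,0,0,0.0075,0],[-1,0,0,0.0075,0]]]';python3 o.py|tail -1
```

```text
time: 31.35
tool_pos: [0.4485, 0.2626, -0.0087]
tool_rot: [-3.139, 0.002, 1.531]
contact_force: [-0.8, -0.3, 0.0]
opening: 0.0176
grip_force: 40.0
time: 31.68
tool_pos: [0.4496, 0.2641, -0.0144]
tool_rot: [3.14, -0.0, 1.533]
contact_force: [-0.0, -1.7, 1.6]
opening: 0.0173
grip_force: 40.0
[ 0.4495  0.2641 -0.0146] [ 3.14  -0.     1.533] M [-0.551 -0.023 -0.005] F [-0.1 -1.5  2.1] q6 0.423 e6 0.02 op 0.0177 40.0
```

```bash
python3 -m jog '[[[-1,0,0,0.001,0],[-1,0,0,0.001,0],[0,0,0,0.001,0],[0,0,0,0.001,0],[0,0,0,0.001,0]]]' ; python3 -m jog '[[[0,0,0,0,0],[0,0,0,0,0],[0,0,0,-0.02,0],[0,0,0,-0.05,0],[0,0,0,-0.09,0]]]';python3 -m jog '[[[0,0,0,-0.04,0],[0,0,0,-0.08,0],[0,0,0,-0.085,0],[0,-0.037,0.006,-0.085,0],[0,-0.074,0.012,-0.085,0]]]'>/dev/null; python3 -m jog '[[[0,-0.037,0.006,0,0],[0,-0.074,0.012,0,0],[0,-0.111,0.018,0,0],[0,-0.148,0.024,0,0],[0,-0.185,0.03,0,0]]]'>/dev/null; python3 -m jog '[[[0,-0.037,0.006,0,0],[0,-0.074,0.012,0,0],[0,-0.111,0.018,0,0],[0,-0.148,0.024,0,0],[0,-0.185,0.029,0,0]]]'>/dev/null;  python3 -m jog '[[[0,0,0,0,0],[0,0,0,0,0],[0,0,0,0,0],[0,0,0,0,0]]]'
python3 - <<'E'
from h import *
s=robot.observe();c=cam("wrist",s);im=shot("wrist","w3.png");a=cv2.imread("pics/w3.png")
x,y=proj(c,[.5107,-.182,.06])[0].astype(int);print(x,y)
cv2.imwrite("pics/w3c.png",cv2.resize(a[y-25:y+25,x-27:x+28],(440,400),interpolation=cv2.INTER_NEAREST))
shot("top","top9.png");t=cv2.imread("pics/top9.png")
o=np.zeros((420,800,3),np.uint8);o[:400,:440]=cv2.imread("pics/w3c.png");o[:300,440:]=cv2.resize(t[190:295,175:300],(360,300));cv2.imwrite("pics/fin.png",o)
E
```

```text
time: 32.25
tool_pos: [0.4489, 0.2642, -0.0163]
tool_rot: [-3.142, -0.0, 1.532]
contact_force: [1.1, -0.6, -0.3]
opening: 0.0328
grip_force: 0.0
time: 32.67
tool_pos: [0.447, 0.2632, 0.0726]
tool_rot: [-3.136, 0.002, 1.532]
contact_force: [0.4, 0.6, -0.5]
opening: 0.0459
grip_force: 0.0
time: 34.25
tool_pos: [0.5027, -0.181, 0.1587]
tool_rot: [-3.141, -0.001, 1.534]
contact_force: [0.2, -0.4, -0.2]
opening: 0.0461
grip_force: 0.0
327 236
```

View pics/fin.png

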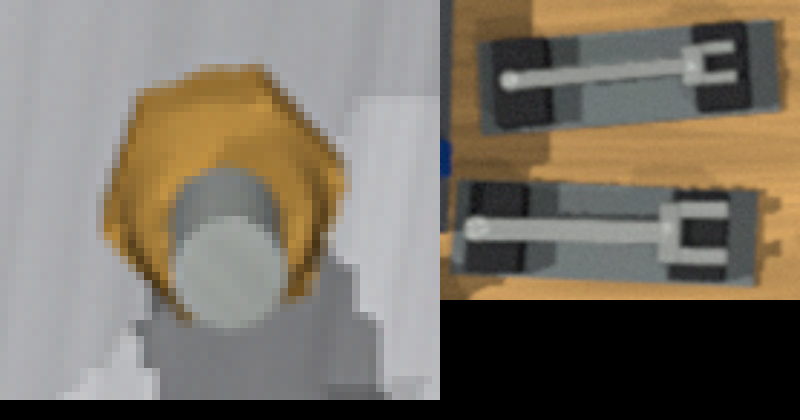

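The nut now has a corner at about 11° (mod 60°). That makes its total turn about 1.98 rad, less about 0.975 rad of free run, so roughly 1.0 rad past snug. The wrench lies back on its bars at its old pixels, and the arm is clear of everything.

```bash
python3 -c "
from cell import robot
print(robot.hand_in())"
```

```text
the job is handed in; nothing more can be done
None
```

The job is handed in, though no verdict came back: by my measurements the nut was finger-tightened, then wrenched on about 1.0 rad (roughly one flat), and the wrench is back in its tray where it lay.

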